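Mix the spice canister and take off its cap

ROBOT

A 6-joint arm with a two-finger parallel gripper is mounted at the origin on a cart in front of the work surface, level with it; the furniture and walls round the work are solid. World frame = base frame: x ahead of the robot, y to its left, z up, the work surface at z = 0. Lengths are in m, angles in rad, forces in N, time in s.
With the tool pointing down it reaches from about 0.35 to 0.925 m from the base axis. Payload 6.4 kg.
Tool frame: the origin (TCP) lies midway between the tips of the shut fingers; the grasp point (between the pads) lies 19 mm behind it; z points along the fingers, y is the line along which they close (so a half turn about z gives the same grasp; the last joint's range is limited). The gripper opens to 94 mm and grips with 3 to 60 N. Pads are 16 mm wide; open, the fingers measure 119 mm over their backs; the gripper's body (75 mm by 177 mm) begins 78 mm behind the grasp point.
Start: joints at [0.969, 0.245, 1.558, -0, 1.339, -0.174], TCP at [0.27, 0.591, 0.205] pointing down, gripper open.
Joint ranges: [-3.13, 3.13], [-1.02, 2.26], [0.13, 2.54], [-0.95, 4.09], [0.21, 2.88], [-2.74, 2.74]. Speed limits (rad/s): [2.57, 2.57, 3.14, 3.14, 3.14, 3.14].

INTERFACE

Orientations are given as a rotation vector (axis times angle).
In Python, from cell import env gives the robot as it stands.
- The arm moves only by the shell command python3 -m jog 'ROWS' [FORCE]. ROWS is JSON, a list of rows, each an object with "offset": the shift along the tool's x, y, z in units of 40 mm (1.0 is 40 mm), a list of three; "rot": the turn, a rotation vector about the tool's x, y, z in units of 5 degrees (1.0 is 5 degrees), a list of three; "gripper": the finger opening in mm, from 0 to 94. A call has exactly 10 rows; each row shifts and turns the commanded pose from where the row before left it, along the tool's axes as they then stand; what a row does not reach is not made up. A row lasts 1/10 s, in which the tool goes at most 50 mm and 8.59 degrees, less where a joint would pass 70% of its speed; a pose out of reach is approached as far as the arm can. A call is refused whole if a number of a shift passes 1 or a number of a turn 1, either way. A call with a gripper value outside its range is refused whole. The fingers move at their own pace and stop on an object; FORCE is the grip in N (left out, the last holds). Time passes only in rows, so rows that do not move let the fingers close, or fill a call up. It gives the time, the measured TCP pose, the force, the opening and the grip force at its end, in the units of the state.
- env.sense(): the state, without advancing time (a new reading comes with each control period).
- env.grab_frame(name): name is "scene" or "top"; returns a dict with "frame" (480x640x3 uint8, red, green, blue), "fx", "fy", "cx", "cy" (pixels), "k1" (the pictures are not rectified: a ray, as slopes to the right and down, at radius r is drawn at 1 + k1 r^2 times it, then the intrinsics apply), "position" and "rotation" of the camera in the world. Camera axes: x right, y down, z forward; pixel columns grow to the right and rows downward; lengths in m; the calibration is good to about 2 mm. A picture is of the moment at which its call begins. There is no depth.
- env.hand_in(): hands the job in; it is judged then, once.
Trained networks look in the newest picture that a camera, given by its name, has taken for a name from the list of things; names that differ only in an ending like _2 or _b are one class to them, and where a whole thing is asked for, a point or a joint stands for the part that bears it (a point fixed in the world has none). Each returns a list of dicts, best first, with "confidence" (0 to 1); they miss things now and then, are a little off and sometimes report something else, mostly with a low value. They report only what shows in the picture. A call takes as long as a camera call. They do not tell look-alikes from the thing itself.
- env.masks_of(camera, name): "pixels" (480x640 bool, what is visible of it) and "box" ([left, top, right, bottom] in pixels, round what is visible of it).
The state is a dict: "t": time; "qpos": joint angles; "joint_vel": joint speeds; "joint_efforts": joint torques, N m; "position": TCP position; "orientation": TCP orientation; "ft_force": force on the tool from outside, world axes, zero at the start; "ft_torque": the same for the moment, N m; "opening": finger opening in m; "finger_force": force on a finger pad.
Only numpy, scipy, OpenCV 4.12 (cv2) and the standard library are available. Lean on these libraries where they do the work, as an engineer would, in place of code of your own. Each camera call takes 0.05 s, during which the arm holds its last target. There are 200 camera calls.

TASK

Mix the spice blend: swing the canister over in its stand towards its open front to about 45 degrees, pause there a moment, and bring it back fully upright, with its cap on. Then take the round cap off the top: it is a short-turn cap that opens one way only, and nothing outside shows whether that is clockwise or anticlockwise, so try loosening it both ways. Lift it off and finish with the gripper still holding the cap still, well clear (5 cm or more) above the upright canister; leave the pepper shaker, the jar and the garlic where they are.

Things in the scene. Friction and masses are not known exactly. Their poses are not given: they have to be found in the camera images.
- stand: Dark steel stand fixed on the table: base 170 x 150 x 12 mm (x, y), two uprights at own y = +-54 mm, 110 mm high. Origin: centre of the underside, on the table; z up; open front on its own -x side. The canister swings between the uprights on a pivot along own y, 90 mm above the origin.
- canister (a joint): Swing angle of the canister, rad: 0 upright (against a stop, as at the start), growing as its top swings to the stand's own -x, the robot's side; end 1.25. Stays where left; takes 0.5 N m (about 6 N at the lever bar). Steel drum 76 mm in diameter, 32 to 160 mm above the table when upright.
- lever_grip (a point): Middle of the lever's bar that swings the canister: black round bar, 12 mm thick, 63 mm long, along the stand's own y, on its -y side. Upright: at own y = -108 mm, 180 mm above the table, 90 mm straight above the pivot line; it moves on a 90 mm arc about the pivot. Lever rod (10 mm thick) at own y = -75 mm.
- cap_seat (a point): Point on the canister's axis at its shoulder, 70 mm above the pivot (160 mm above the table when upright), where the cap's lower rim rests; own z along the canister's axis. A 27 mm high neck stands here inside the cap.
- cap: Black round cap, 46 mm high: its top 17 mm is a ribbed grip band 60 mm wide, below it 57 mm; loose, 120 g, slippery plastic (friction 0.12). Origin: centre of lower rim; z up; x along the ridge on top. Turned 60 to 85 degrees from its start in the right direction (hidden) it lifts straight off; the wrong way it stops after about 10 degrees and the fingers slip round it. Locked, it lifts 2 mm.
- pepper_shaker: Pepper shaker standing on the table, 44 mm in diameter, 90 mm high; origin under its centre. Leave alone.
- mustard_jar: Glass jar with a dark lid, 75 mm in diameter, 112 mm high; origin under its centre. Leave alone.
- garlic: Garlic bulb, 58 mm; origin under its centre. Leave alone.
There are look-alikes about, which are no part of the job. Leave any green or orange look-alike of the cap alone.

How it is judged:
On the way, in this order (a step that is already met when the one before it is completed fails the run):
1. the canister is swung to about 45 degrees with the cap on, and pauses there (value of joint canister between 0.62 and 0.95 rad and distance between cap and cap_seat below 0.008 m), for 0.3 s.
2. the canister is back upright with the cap on (value of joint canister below 0.08 rad and distance between cap and cap_seat below 0.008 m), for 0.2 s.
3. the cap is lifted off in the fingers (z of cap in the frame of cap_seat above 0.03 m and contact force between the fingers and cap above 1 N), for 0.2 s.
At the end, for the whole second after the job is handed in: The cap is in the fingers, still (under 30 mm/s), its lower rim at least 45 mm above its seat and within 150 mm sideways of it, touching nothing of the stand or canister; the canister is upright within 0.1 rad (z of cap in the frame of cap_seat above 0.045 m and contact force between the fingers and cap above 1 N and contact force between cap and stand below 0.2 N and horizontal distance between cap and cap_seat below 0.15 m and linear speed of cap below 0.03 m/s and value of joint canister below 0.1 rad); the arm keeps its last pose, push and grip.
It fails at once if the canister is swung beyond about 60 degrees (value of joint canister above 1.08 rad).
It fails at once if a bystander is moved by more than 20 mm (distance of any of pepper_shaker, mustard_jar, garlic from where it was at the start of the episode above 0.02 m).
It also fails if it takes over 61 s, if anything falls off the work surface, if the arm or the gripper's body presses on something with over 40 N, if the wrist force passes 120 N, or if a joint passes its speed limit or range.

## Working session

There is one attempt and no reset: what is moved stays moved. The work goes in short steps, Python scripts to look and compute and a shell command to move; the robot and the scene stay as the last step left them, time stands still between calls to the robot, and variables do not carry over. Pictures are saved under pics/ and viewed, at most 10 in all, crops included, and the job is handed in when it is done.

```bash
ls; mkdir -p pics; python3 - <<'E'
from cell import env
import cv2,numpy as np
s=env.sense();print({k:np.round(v,3).tolist() for k,v in s.items()})
for c in("scene","top"):
    f=env.grab_frame(c);cv2.imwrite(f"pics/{c}0.png",f["frame"][:,:,::-1])
    print(c,{k:np.round(v,4).tolist() for k,v in f.items() if k!="frame"})
    for n in("cap","stand","canister","lever_grip","pepper_shaker","mustard_jar","garlic"):
        for d in env.masks_of(c,n):
            ys,xs=np.nonzero(d["pixels"]);print(n,round(d["confidence"],2),np.round(d["box"]),xs.mean().round(1),ys.mean().round(1),len(xs))
E
```

```text
pics
{'t': 0.0, 'qpos': [0.969, 0.246, 1.559, -0.0, 1.339, -0.174], 'joint_vel': [-0.001, 0.001, 0.002, -0.001, 0.0, 0.001], 'joint_efforts': [-0.0, -41.584, -31.46, 0.069, 0.033, -0.0], 'position': [0.269, 0.591, 0.204], 'orientation': [-0.667, -3.069, 0.003], 'ft_force': [-0.753, -0.627, -0.453], 'ft_torque': [-0.03, -0.054, -0.015], 'finger_force': 0.0, 'opening': 0.094}
scene {'fx': 459.3469, 'fy': 459.3469, 'cx': 321.4467, 'cy': 240.4715, 'k1': -0.0889, 'position': [-0.0643, -0.6916, 0.5904], 'rotation': [-1.9318, 1.0082, -0.5326]}
cap 0.77 [230. 251. 264. 280.] 244.6 265.1 800
cap 0.66 [205. 283. 236. 318.] 219.3 301.9 950
cap 0.63 [235. 305. 267. 342.] 252.1 322.6 1124
cap 0.59 [290. 197. 324. 232.] 306.1 213.2 985
stand 0.95 [256. 226. 372. 327.] 310.7 275.7 6129
canister 0.82 [286. 226. 368. 291.] 314.8 254.2 2652
canister 0.34 [292. 193. 300. 199.] 296.2 194.7 28
lever_grip 0.86 [288. 222. 370. 292.] 315.7 254.0 2836
mustard_jar 0.83 [338. 196. 374. 250.] 354.9 219.0 1302
garlic 0.82 [415. 286. 440. 311.] 426.2 297.6 514
top {'fx': 471.4208, 'fy': 471.4208, 'cx': 310.5511, 'cy': 248.2116, 'k1': -0.0645, 'position': [0.4114, -0.2384, 0.9625], 'rotation': [-2.1207, 2.1321, -0.1962]}
cap 0.95 [232. 339. 266. 371.] 247.8 355.3 825
cap 0.93 [283. 343. 312. 376.] 296.3 358.9 792
cap 0.91 [208. 279. 242. 307.] 226.0 294.0 850
cap 0.76 [281. 248. 320. 288.] 301.4 267.3 1097
stand 0.98 [264. 239. 387. 324.] 307.3 283.8 5240
canister 0.68 [280. 266. 386. 298.] 325.8 280.0 1087
lever_grip 0.92 [275. 263. 386. 296.] 325.2 280.2 1035
lever_grip 0.42 [265. 238. 389. 326.] 307.6 283.5 5415
pepper_shaker 0.88 [198. 163. 225. 193.] 210.4 177.0 544
mustard_jar 0.95 [272. 149. 310. 196.] 290.1 171.6 1537
garlic 0.71 [397. 223. 425. 250.] 410.1 234.7 532
garlic 0.42 [274. 149. 310. 195.] 290.2 171.6 1518
```

```bash
python3 - <<'E'
import cv2,numpy as np
a=cv2.imread("pics/top0.png");b=cv2.imread("pics/scene0.png")
cv2.imwrite("pics/c0.png",np.hstack([cv2.resize(a[140:390,190:430],(0,0),fx=1.66,fy=1.66),cv2.resize(b[140:390,190:430],(0,0),fx=1.66,fy=1.66)]))
E
```

```text
(no output)
```

View pics/c0.png

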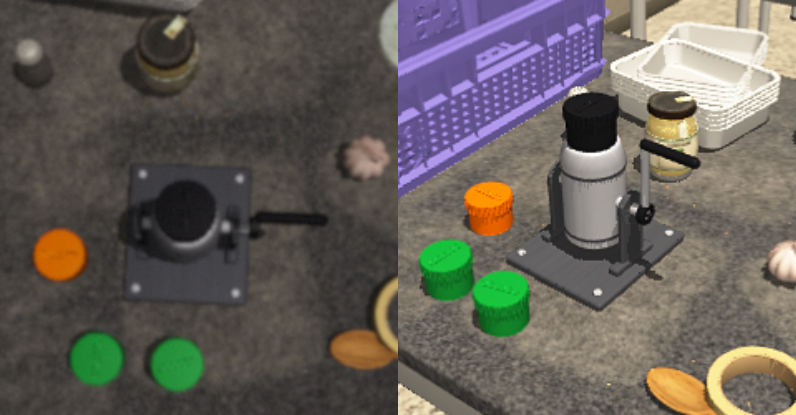

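View pics/top0.png

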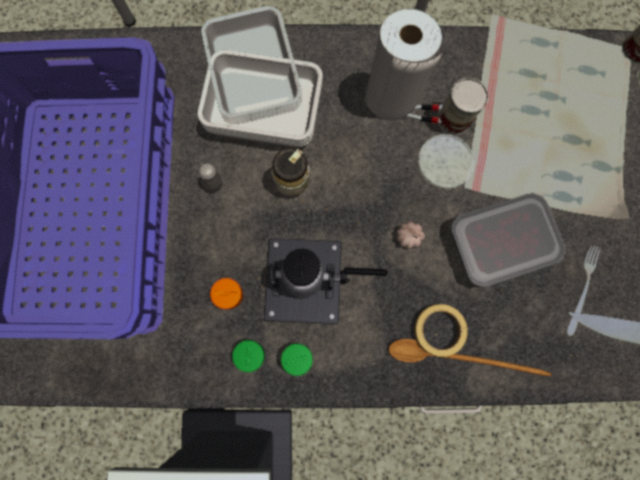

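The crop shows the black cap on the canister (top ~302,267), with the lever bar to its right (~344–387, 272). The orange look-alike (226,294) and the green ones (248,356 and 297,360) are on the table. The jar, shaker and garlic are all clear of these. Next I'll fit the stand pose to the points I read off.

```bash
cat > h.py <<'E'
import numpy as np
from scipy.spatial.transform import Rotation as R
def proj(f,P):
    c=(np.atleast_2d(P)-f["position"])@R.from_rotvec(f["rotation"]).as_matrix()
    s=c[:,:2]/c[:,2:]; s=s*(1+f["k1"]*(s**2).sum(1,keepdims=True))
    return s*[f["fx"],f["fy"]]+[f["cx"],f["cy"]]
E
python3 - <<'E'
from cell import env
from h import *
from scipy.optimize import least_squares
T=env.grab_frame("top");S=env.grab_frame("scene")
C=lambda x,y:[x*.085,y*.075,.012]
top=[(C(1,1),(269.5,238.8)),(C(1,-1),(341.8,240)),(C(-1,1),(264.7,320.1)),(C(-1,-1),(338.2,322.5)),
 ([0,0,.206],(302,267)),([0,-.1395,.18],(387,272))]
sc=[(C(-1,-1),(311.7,323)),(C(-1,1),(256.3,295.4)),(C(1,-1),(361.7,282.8)),([0,-.1395,.18],(370.7,237.6)),([0,-.0765,.18],(336.4,226))]
def W(p,X): return np.array(X)@R.from_euler("z",p[2]).as_matrix().T+[p[0],p[1],0]
def res(p):
    return np.r_[(proj(T,W(p,[a for a,_ in top]))-[b for _,b in top]).ravel(),(proj(S,W(p,[a for a,_ in sc]))-[b for _,b in sc]).ravel()]
r=least_squares(res,[.4,-.2,0],loss="soft_l1");p=r.x
print(p.round(4),np.degrees(p[2]),res(p).reshape(-1,2).round(1).tolist())
for X in([0,0,.16],[0,-.108,.18],[0,0,.0]):print(W(p,[X]).round(4))
# tool axes
s=env.sense();print(R.from_rotvec(s["orientation"]).as_matrix().round(3))
# bystanders on table
def ground(f,uv,z):
    return least_squares(lambda q:(proj(f,[q[0],q[1],z])-uv).ravel(),[.4,-.2]).x.round(3)
for n,uv,z in(("jar",(290,160),.112),("shaker",(206,170),.09),("garlic",(410,235),.03),("orange",(226,293),.046),("cratecorner",(170,45),.1),("roll",(410,37),.25)):print(n,ground(T,uv,z))
E
```

```text
[ 0.5213 -0.227  -0.0394] -2.2561638385961547 [[-0.2, -1.0], [0.3, 0.2], [0.4, 1.0], [2.0, 1.2], [0.7, -0.7], [-0.9, -0.7], [-0.8, 0.8], [-3.3, -2.0], [0.3, -3.8], [-1.9, -0.1], [2.3, 0.4]]
[[ 0.5213 -0.227   0.16  ]]
[[ 0.517  -0.3349  0.18  ]]
[[ 0.5213 -0.227   0.    ]]
[[-0.91   0.415 -0.   ]
 [ 0.415  0.91   0.   ]
 [ 0.     0.    -1.   ]]
jar [ 0.739 -0.202]
shaker [ 0.729 -0.037]
garlic [ 0.61  -0.442]
orange [ 0.493 -0.075]
cratecorner [0.998 0.047]
roll [ 0.908 -0.411]
```

The stand is at (0.521, -0.227) with yaw -2.3°. First I'll raise the arm and turn the tool so the fingers close along the stand's x.

```bash
cat >> h.py <<'E'
def plan(x,y,z,yaw=-2.26):
    """remaining motion to TCP (x,y,z), tool down, tool-y at yaw: (turn about tool z in 5deg units; offset in tool units before the turn, after it)"""
    from cell import env
    s=env.sense();M=R.from_rotvec(s["orientation"]).as_matrix()
    a=np.radians(yaw);G=np.c_[[-np.sin(a)*-1,-np.cos(a),0],[np.cos(a),np.sin(a),0],[0,0,-1]]
    G[:,0]=np.cross(G[:,1],G[:,2])
    d=np.array([x,y,z])-s["position"]
    print("t",round(s["t"],2),"turn",np.degrees((R.from_matrix(M.T@G)).as_rotvec()).round(2)/5,"off now",(M.T@d/.04).round(2),"off after",(G.T@d/.04).round(2),"q",s["qpos"].round(2),"F",s["ft_force"].round(1),"Tz",s["ft_torque"].round(2))
E
python3 -m jog '[{"offset":[0,0,-0.5],"rot":[0,0,1],"gripper":60},{"offset":[0,0,-0.5],"rot":[0,0,1],"gripper":60},{"offset":[0,0,-0.5],"rot":[0,0,1],"gripper":60},{"offset":[0,0,-0.5],"rot":[0,0,1],"gripper":60},{"offset":[0,0,-0.5],"rot":[0,0,1],"gripper":60},{"offset":[0,0,-0.5],"rot":[0,0,1],"gripper":60},{"offset":[0,0,-0.5],"rot":[0,0,1],"gripper":60},{"offset":[0,0,-0.5],"rot":[0,0,1],"gripper":60},{"offset":[0,0,-0.5],"rot":[0,0,1],"gripper":60},{"offset":[0,0,-0.5],"rot":[0,0,1],"gripper":60}]' 20
python3 -c "
from h import *
plan(.517,-.338,.30)"
```

```text
t: 1.9
position: [0.2696, 0.5914, 0.4063]
orientation: [1.906, 2.497, -0.0]
ft_force: [-0.1, -0.1, -0.6]
opening: 0.0602
finger_force: 0.0
t 1.9 turn [-0.     0.     3.508] off now [-24.04  -0.16   2.66] off after [-22.97   7.1    2.66] q [ 0.97  0.16  1.3  -0.    1.68  0.7 ] F [-0.1 -0.1 -0.6] Tz [-0.12  0.02  0.  ]
```

```bash
python3 -m jog '[{"offset":[-1,0,0],"rot":[0,0,0],"gripper":60},{"offset":[-1,0,0],"rot":[0,0,0],"gripper":60},{"offset":[-1,0,0],"rot":[0,0,0],"gripper":60},{"offset":[-1,0,0],"rot":[0,0,0],"gripper":60},{"offset":[-1,0,0],"rot":[0,0,0],"gripper":60},{"offset":[-1,0,0],"rot":[0,0,0],"gripper":60},{"offset":[-1,0,0],"rot":[0,0,0],"gripper":60},{"offset":[-1,0,0],"rot":[0,0,0],"gripper":60},{"offset":[-1,0,0],"rot":[0,0,0],"gripper":60},{"offset":[-1,0,0],"rot":[0,0,0],"gripper":60}]'
python3 -m jog '[{"offset":[-1,0,0],"rot":[0,0,0],"gripper":60},{"offset":[-1,0,0],"rot":[0,0,0],"gripper":60},{"offset":[-1,0,0],"rot":[0,0,0],"gripper":60},{"offset":[-1,0,0],"rot":[0,0,0],"gripper":60},{"offset":[-1,0,0],"rot":[0,0,0],"gripper":60},{"offset":[-1,0,0],"rot":[0,0,0],"gripper":60},{"offset":[-1,0,0],"rot":[0,0,0],"gripper":60},{"offset":[-1,0,0],"rot":[0,0,0],"gripper":60},{"offset":[-1,0,0],"rot":[0,0,0],"gripper":60},{"offset":[-1,0,0],"rot":[0,0,0],"gripper":60}]'
python3 -c "
from h import *
plan(.517,-.338,.30)"
```

```text
t: 2.9
position: [0.3765, 0.2045, 0.4057]
orientation: [1.901, 2.5, 0.001]
ft_force: [0.4, 0.6, 0.9]
opening: 0.0599
finger_force: 0.0
t: 3.9
position: [0.4834, -0.1812, 0.4056]
orientation: [1.902, 2.5, 0.0]
ft_force: [0.5, 0.8, 0.4]
opening: 0.0599
finger_force: 0.0
t 3.9 turn [0.006 0.004 3.546] off now [-4.   -0.24  2.64] off after [-3.88  0.99  2.64] q [-0.58 -0.16  1.62  0.    1.68 -0.85] F [0.5 0.8 0.4] Tz [-0.07  0.05 -0.04]
```

```bash
python3 -m jog '[{"offset":[-1,0,0],"rot":[0,0,0],"gripper":60},{"offset":[-1,0,0],"rot":[0,0,0],"gripper":60},{"offset":[-1,0,0],"rot":[0,0,0],"gripper":60},{"offset":[-0.9,-0.2,0],"rot":[0,0,0],"gripper":60},{"offset":[0,0,0.6],"rot":[0,0,0.9],"gripper":40},{"offset":[0,0,0.6],"rot":[0,0,0.9],"gripper":40},{"offset":[0,0,0.7],"rot":[0,0,0.9],"gripper":40},{"offset":[0,0,0.7],"rot":[0,0,0.85],"gripper":40},{"offset":[0,0,0],"rot":[0,0,0],"gripper":40},{"offset":[0,0,0],"rot":[0,0,0],"gripper":40}]'
python3 - <<'E'
from cell import env
from h import *
import cv2
plan(.517,-.338,.161)
f=env.grab_frame("scene");im=f["frame"][:,:,::-1].copy()
g=env.grab_frame("top");im2=g["frame"][:,:,::-1].copy()
for k,F in((im,f),(im2,g)):
    for P in([.517,-.335,.18],[.521,-.227,.206]):
        u=proj(F,P)[0];cv2.circle(k,(int(u[0]),int(u[1])),1,(0,0,255),-1)
c=lambda k:cv2.resize(k[140:340,240:440],(0,0),fx=2,fy=2)
cv2.imwrite("pics/c1.png",np.hstack([c(im),c(im2)]))
E
```

```text
t: 4.9
position: [0.5173, -0.332, 0.3019]
orientation: [-2.263, -2.179, 0.0]
ft_force: [-0.8, -0.6, 0.5]
opening: 0.04
finger_force: 0.0
t 4.9 turn [-0.002 -0.002  0.018] off now [-0.15 -0.    3.52] off after [-0.15 -0.    3.52] q [-0.75  0.1   1.55 -0.    1.49 -0.72] F [-0.8 -0.6  0.5] Tz [-0.08  0.14  0.02]
```

View pics/c1.png

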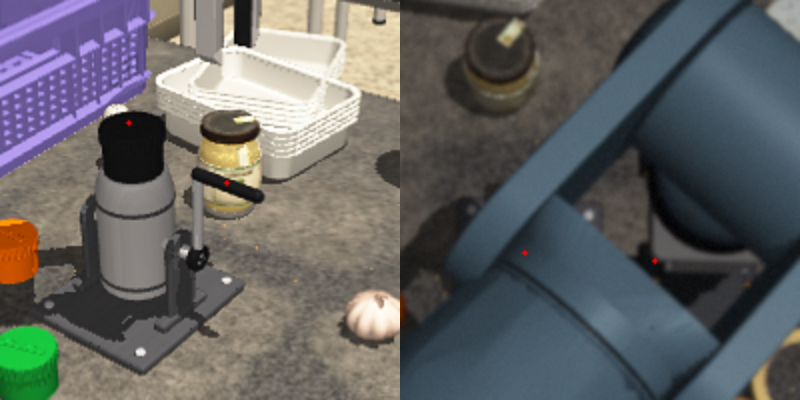

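In the scene view, the projected marks land on the bar centre (353,232) and the cap top (304,201), so the fit holds. Next I'll descend over the bar and close gently.

```bash
python3 -m jog '[{"offset":[-0.15,0,0.5],"rot":[0,0,0],"gripper":40},{"offset":[0,0,0.6],"rot":[0,0,0],"gripper":40},{"offset":[0,0,0.6],"rot":[0,0,0],"gripper":40},{"offset":[0,0,0.6],"rot":[0,0,0],"gripper":40},{"offset":[0,0,0.6],"rot":[0,0,0],"gripper":40},{"offset":[0,0,0.6],"rot":[0,0,0],"gripper":40},{"offset":[0,0,0],"rot":[0,0,0],"gripper":20},{"offset":[0,0,0],"rot":[0,0,0],"gripper":8},{"offset":[0,0,0],"rot":[0,0,0],"gripper":8},{"offset":[0,0,0],"rot":[0,0,0],"gripper":8}]' 5
python3 -c "
from h import *
plan(.517,-.338,.161)"
```

```text
t: 6.0
position: [0.5174, -0.3389, 0.1637]
orientation: [2.263, 2.176, -0.002]
ft_force: [-9.6, 0.2, 7.4]
opening: 0.012
finger_force: 5.5
t 6.0 turn [0.01  0.028 0.004] off now [ 0.02 -0.01  0.07] off after [ 0.02 -0.01  0.07] q [-0.76  0.21  1.68 -0.    1.25 -0.72] F [-9.6  0.2  7.4] Tz [-0.04  1.61 -0.03]
```

```bash
python3 -m jog '[{"offset":[0,-0.18,0.01],"rot":[0,0,0],"gripper":8},{"offset":[0,-0.18,0.02],"rot":[0,0,0],"gripper":8},{"offset":[0,-0.17,0.035],"rot":[0,0,0],"gripper":8},{"offset":[0,-0.17,0.05],"rot":[0,0,0],"gripper":8},{"offset":[0,-0.17,0.06],"rot":[0,0,0],"gripper":8},{"offset":[0,-0.16,0.075],"rot":[0,0,0],"gripper":8},{"offset":[0,-0.155,0.085],"rot":[0,0,0],"gripper":8},{"offset":[0,-0.145,0.1],"rot":[0,0,0],"gripper":8},{"offset":[0,-0.14,0.11],"rot":[0,0,0],"gripper":8},{"offset":[0,-0.13,0.12],"rot":[0,0,0],"gripper":8}]' 25
python3 -m jog '[{"offset":[0,0,0],"rot":[0,0,0],"gripper":8},{"offset":[0,0,0],"rot":[0,0,0],"gripper":8},{"offset":[0,0,0],"rot":[0,0,0],"gripper":8},{"offset":[0,0,0],"rot":[0,0,0],"gripper":8},{"offset":[0,0,0],"rot":[0,0,0],"gripper":8},{"offset":[0,0,0],"rot":[0,0,0],"gripper":8},{"offset":[0,0,0],"rot":[0,0,0],"gripper":8},{"offset":[0,0,0],"rot":[0,0,0],"gripper":8},{"offset":[0,0,0],"rot":[0,0,0],"gripper":8},{"offset":[0,0,0],"rot":[0,0,0],"gripper":8}]'
python3 - <<'E'
from h import *
from cell import env
import cv2
plan(.517,-.338,.161)
f=env.grab_frame("scene");cv2.imwrite("pics/c2.png",cv2.resize(f["frame"][140:340,200:440,::-1],(0,0),fx=2.5,fy=2.5))
E
```

```text
t: 7.0
position: [0.4537, -0.3357, 0.1358]
orientation: [2.263, 2.175, 0.002]
ft_force: [2.8, 2.0, 4.8]
opening: 0.0115
finger_force: 25.0
t: 8.0
position: [0.4522, -0.3356, 0.1343]
orientation: [-2.264, -2.176, 0.002]
ft_force: [-3.8, -2.8, -0.3]
opening: 0.0107
finger_force: 25.0
t 8.0 turn [-0.026 -0.     0.   ] off now [ 0.    1.62 -0.67] off after [ 0.    1.62 -0.67] q [-0.84  0.12  1.84 -0.    1.19 -0.8 ] F [-3.8 -2.8 -0.3] Tz [-0.54  0.8  -0.08]
```

View pics/c2.png

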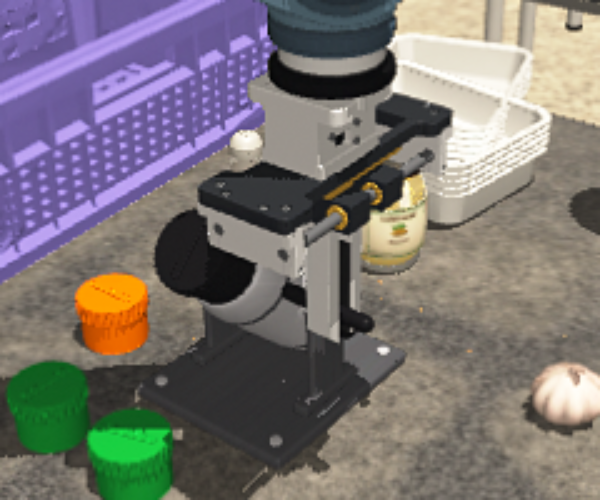

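The canister is tilted about 45° with the cap on, and the bar is between the fingers. The fingers have closed slightly past the bar (10.7 mm), so I'll open them to a 14 mm cage and bring it back along the arc, with a slight overshoot onto the stop.

```bash
python3 -m jog '[{"offset":[0,0,0],"rot":[0,0,0],"gripper":14},{"offset":[0,0.26,-0.23],"rot":[0,0,0],"gripper":14},{"offset":[0,0.15,-0.1],"rot":[0,0,0],"gripper":14},{"offset":[0,0.155,-0.085],"rot":[0,0,0],"gripper":14},{"offset":[0,0.16,-0.075],"rot":[0,0,0],"gripper":14},{"offset":[0,0.17,-0.06],"rot":[0,0,0],"gripper":14},{"offset":[0,0.17,-0.05],"rot":[0,0,0],"gripper":14},{"offset":[0,0.17,-0.035],"rot":[0,0,0],"gripper":14},{"offset":[0,0.18,-0.02],"rot":[0,0,0],"gripper":14},{"offset":[0,0.18,-0.01],"rot":[0,0,0],"gripper":14}]'
python3 -m jog '[{"offset":[0,0.05,0],"rot":[0,0,0],"gripper":14},{"offset":[0,0.05,0],"rot":[0,0,0],"gripper":14},{"offset":[0,0,0],"rot":[0,0,0],"gripper":14},{"offset":[0,0,0],"rot":[0,0,0],"gripper":14},{"offset":[0,0,0],"rot":[0,0,0],"gripper":14},{"offset":[0,0,0],"rot":[0,0,0],"gripper":14},{"offset":[0,0,0],"rot":[0,0,0],"gripper":14},{"offset":[0,0,0],"rot":[0,0,0],"gripper":14},{"offset":[0,0,0],"rot":[0,0,0],"gripper":14},{"offset":[0,0,0],"rot":[0,0,0],"gripper":14}]'
python3 -c "
from h import *
plan(.517,-.338,.161)"
```

```text
t: 9.05
position: [0.5163, -0.3381, 0.1624]
orientation: [-2.263, -2.176, 0.003]
ft_force: [-6.0, -0.4, 4.2]
opening: 0.0144
finger_force: 3.3
t: 10.05
position: [0.5186, -0.3381, 0.1622]
orientation: [-2.261, -2.174, 0.006]
ft_force: [-12.8, 1.7, 7.5]
opening: 0.0144
finger_force: 6.2
t 10.05 turn [-0.07  -0.006  0.004] off now [ 0.   -0.04  0.03] off after [ 0.   -0.04  0.03] q [-0.76  0.22  1.67 -0.    1.26 -0.72] F [-12.8   1.7   7.5] Tz [-0.02  2.33  0.01]
```

The push exceeds the 6 N swing resistance without any further motion, so the canister is on its stop. I'll release, rise, and move over the cap.

```bash
python3 -m jog '[{"offset":[0,-0.04,0],"rot":[0,0,0],"gripper":30},{"offset":[0,0,0],"rot":[0,0,0],"gripper":40},{"offset":[0,0,-0.6],"rot":[0,0,0],"gripper":40},{"offset":[0,0,-0.8],"rot":[0,0,0],"gripper":94},{"offset":[0,0,-0.8],"rot":[0,0,0],"gripper":94},{"offset":[0,0,-0.8],"rot":[0,0,0],"gripper":94},{"offset":[0.9,0,0],"rot":[0,0,0],"gripper":94},{"offset":[0.9,0,0],"rot":[0,0,0],"gripper":94},{"offset":[0.9,0,0],"rot":[0,0,0],"gripper":94},{"offset":[0,0,0],"rot":[0,0,0],"gripper":94}]'
python3 - <<'E'
from h import *
from cell import env
import cv2
plan(.5213,-.227,.1785)
f=env.grab_frame("scene");im=f["frame"][:,:,::-1].copy()
for P in([.5213,-.227,.206],[.5213,-.227,.2599],[.517,-.335,.18]):
    u=proj(f,P)[0];cv2.circle(im,(int(u[0]),int(u[1])),1,(0,0,255),-1)
cv2.imwrite("pics/c3.png",cv2.resize(im[120:340,220:440],(0,0),fx=2.7,fy=2.7))
E
```

```text
t: 11.05
position: [0.5242, -0.2264, 0.2817]
orientation: [2.26, 2.182, 0.003]
ft_force: [-0.5, 0.5, 0.2]
opening: 0.0909
finger_force: 0.0
t 11.05 turn [ 0.016 -0.014  0.052] off now [-0.02 -0.08  2.58] off after [-0.02 -0.07  2.58] q [-0.61  0.01  1.68  0.    1.45 -0.57] F [-0.5  0.5  0.2] Tz [-0.    0.08  0.02]
```

View pics/c3.png

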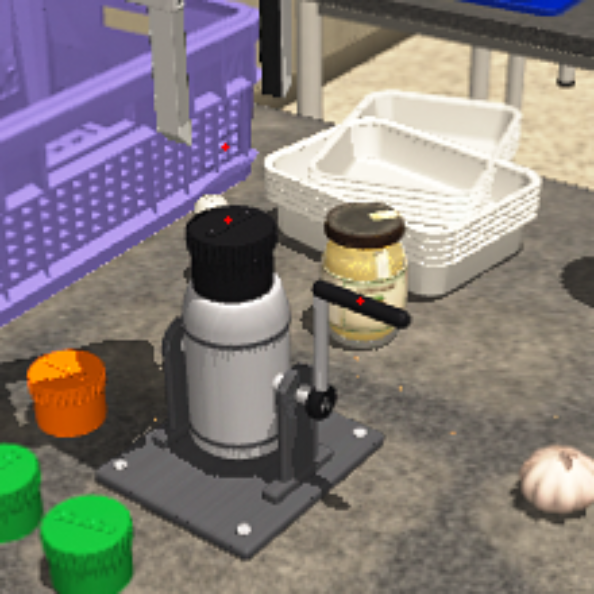

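The canister is upright with the cap on (top centre near 305,203). Both bar and cap match the fit to within about 2 px. I'll descend and close softly, to check centring before gripping hard.

```bash
python3 -m jog '[{"offset":[0,-0.07,0.4],"rot":[0,0,0],"gripper":94},{"offset":[0,0,0.6],"rot":[0,0,0],"gripper":94},{"offset":[0,0,0.6],"rot":[0,0,0],"gripper":94},{"offset":[0,0,0.5],"rot":[0,0,0],"gripper":94},{"offset":[0,0,0.3],"rot":[0,0,0],"gripper":94},{"offset":[0,0,0.18],"rot":[0,0,0],"gripper":94},{"offset":[0,0,0],"rot":[0,0,0],"gripper":70},{"offset":[0,0,0],"rot":[0,0,0],"gripper":50},{"offset":[0,0,0],"rot":[0,0,0],"gripper":50},{"offset":[0,0,0],"rot":[0,0,0],"gripper":50}]' 10
python3 -c "
from h import *
plan(.5213,-.227,.1785)"
```

```text
t: 12.1
position: [0.5212, -0.2304, 0.1793]
orientation: [2.263, 2.176, 0.001]
ft_force: [0.3, -0.4, 0.4]
opening: 0.0654
finger_force: 0.0
t 12.1 turn [0.018 0.012 0.   ] off now [ 0.08 -0.    0.02] off after [ 0.08 -0.    0.02] q [-0.62  0.08  1.79  0.    1.27 -0.58] F [ 0.3 -0.4  0.4] Tz [-0.08  0.04 -0.06]
```

```bash
python3 -m jog '[{"offset":[0.08,0,0],"rot":[0,0,0],"gripper":50},{"offset":[0,0,0],"rot":[0,0,0],"gripper":50},{"offset":[0,0,0],"rot":[0,0,0],"gripper":50},{"offset":[0,0,0],"rot":[0,0,0],"gripper":50},{"offset":[0,0,0],"rot":[0,0,0],"gripper":50},{"offset":[0,0,0],"rot":[0,0,0],"gripper":50},{"offset":[0,0,0],"rot":[0,0,0],"gripper":50},{"offset":[0,0,0],"rot":[0,0,0],"gripper":50},{"offset":[0,0,0],"rot":[0,0,0],"gripper":50},{"offset":[0,0,0],"rot":[0,0,0],"gripper":50}]' 10
python3 -c "
from h import *
plan(.5213,-.227,.1785)"
```

```text
t: 13.1
position: [0.5214, -0.227, 0.179]
orientation: [2.264, 2.176, 0.001]
ft_force: [1.5, 0.3, 5.3]
opening: 0.0598
finger_force: 10.0
t 13.1 turn [ 0.018  0.006 -0.   ] off now [ 0.   -0.    0.01] off after [ 0.   -0.    0.01] q [-0.61  0.08  1.79  0.    1.27 -0.57] F [1.5 0.3 5.3] Tz [ 0.   -0.28 -0.01]
```

The grip is centred on the band (59.8 mm, little side force). Now I'll grip at 60 N and try a short turn anticlockwise seen from above, which is negative about tool z.

```bash
python3 -m jog '[{"offset":[0,0,0],"rot":[0,0,0],"gripper":50},{"offset":[0,0,0],"rot":[0,0,0],"gripper":50},{"offset":[0,0,0],"rot":[0,0,0],"gripper":50},{"offset":[0,0,0],"rot":[0,0,-0.4],"gripper":50},{"offset":[0,0,0],"rot":[0,0,-0.6],"gripper":50},{"offset":[0,0,0],"rot":[0,0,-0.6],"gripper":50},{"offset":[0,0,0],"rot":[0,0,-0.6],"gripper":50},{"offset":[0,0,0],"rot":[0,0,-0.6],"gripper":50},{"offset":[0,0,0],"rot":[0,0,-0.6],"gripper":50},{"offset":[0,0,0],"rot":[0,0,-0.6],"gripper":50}]' 60
python3 -c "
from h import *
plan(.5213,-.227,.1785)"
```

```text
t: 14.1
position: [0.5214, -0.2274, 0.1791]
orientation: [1.849, 2.537, -0.0]
ft_force: [2.1, -1.1, 4.1]
opening: 0.0587
finger_force: 60.0
t 14.1 turn [0.018 0.02  4.022] off now [ 0.01 -0.    0.01] off after [ 0.01 -0.    0.01] q [-0.61  0.08  1.79 -0.    1.27 -0.92] F [ 2.1 -1.1  4.1] Tz [-0.21 -0.37 -0.05]
```

Torque after 20° is only -0.05 N m, where slipping on a locked cap would show about 0.4, so the cap seems to be turning freely. I'll continue to about 72°.

```bash
python3 -m jog '[{"offset":[0,0,0],"rot":[0,0,-0.6],"gripper":50},{"offset":[0,0,0],"rot":[0,0,-0.6],"gripper":50},{"offset":[0,0,0],"rot":[0,0,-0.6],"gripper":50},{"offset":[0,0,0],"rot":[0,0,-0.6],"gripper":50},{"offset":[0,0,0],"rot":[0,0,-0.6],"gripper":50},{"offset":[0,0,0],"rot":[0,0,-0.6],"gripper":50},{"offset":[0,0,0],"rot":[0,0,-0.6],"gripper":50},{"offset":[0,0,0],"rot":[0,0,-0.6],"gripper":50},{"offset":[0,0,0],"rot":[0,0,-0.6],"gripper":50},{"offset":[0,0,0],"rot":[0,0,-0.6],"gripper":50}]'
python3 -c "
from h import *
plan(.5213,-.227,.1785)"
```

```text
t: 15.1
position: [0.5219, -0.2272, 0.179]
orientation: [1.129, 2.928, 0.0]
ft_force: [3.4, 0.5, 4.7]
opening: 0.0591
finger_force: 60.0
t 15.1 turn [ 0.028  0.024 10.02 ] off now [ 0.01 -0.01  0.01] off after [ 0.   -0.01  0.01] q [-0.61  0.08  1.79  0.    1.26 -1.45] F [3.4 0.5 4.7] Tz [-0.03 -0.75 -0.01]
```

```bash
python3 -m jog '[{"offset":[0,0,0],"rot":[0,0,-0.7],"gripper":50},{"offset":[0,0,0],"rot":[0,0,-0.7],"gripper":50},{"offset":[0,0,0],"rot":[0,0,-0.7],"gripper":50},{"offset":[0,0,0],"rot":[0,0,-0.7],"gripper":50},{"offset":[0,0,0],"rot":[0,0,-0.7],"gripper":50},{"offset":[0,0,0],"rot":[0,0,-0.7],"gripper":50},{"offset":[0,0,0],"rot":[0,0,-0.3],"gripper":50},{"offset":[0,0,0],"rot":[0,0,0],"gripper":50},{"offset":[0,0,-0.05],"rot":[0,0,0],"gripper":50},{"offset":[0,0,-0.05],"rot":[0,0,0],"gripper":50}]'
python3 -c "
from h import *
plan(.5213,-.227,.1785)"
```

```text
t: 16.1
position: [0.5206, -0.2267, 0.181]
orientation: [-0.541, -3.094, -0.001]
ft_force: [5.2, -1.4, -2.4]
opening: 0.0591
finger_force: 60.0
t 16.1 turn [-2.0000e-03 -8.0000e-03  1.4488e+01] off now [-0.02 -0.    0.06] off after [-0.01  0.02  0.06] q [-0.61  0.08  1.79  0.    1.27 -1.84] F [ 5.2 -1.4 -2.4] Tz [-0.39 -1.02  0.04]
```

```bash
python3 -m jog '[{"offset":[0,0,-0.05],"rot":[0,0,0],"gripper":50},{"offset":[0,0,-0.05],"rot":[0,0,0],"gripper":50},{"offset":[0,0,0],"rot":[0,0,0],"gripper":50},{"offset":[0,0,0],"rot":[0,0,0],"gripper":50},{"offset":[0,0,0],"rot":[0,0,0],"gripper":50},{"offset":[0,0,0],"rot":[0,0,0],"gripper":50},{"offset":[0,0,0],"rot":[0,0,0],"gripper":50},{"offset":[0,0,0],"rot":[0,0,0],"gripper":50},{"offset":[0,0,0],"rot":[0,0,0],"gripper":50},{"offset":[0,0,0],"rot":[0,0,0],"gripper":50}]'
python3 - <<'E'
from h import *
from cell import env
import cv2
plan(.5213,-.227,.1785)
f=env.grab_frame("scene")
cv2.imwrite("pics/c4.png",cv2.resize(f["frame"][140:300,240:400,::-1],(0,0),fx=3.6,fy=3.6))
E
```

```text
t: 17.1
position: [0.5205, -0.2266, 0.1853]
orientation: [-0.54, -3.094, -0.001]
ft_force: [4.6, -0.6, -1.5]
opening: 0.0591
finger_force: 60.0
t 17.1 turn [-4.0000e-03 -1.0000e-02  1.4494e+01] off now [-0.02 -0.    0.17] off after [-0.01  0.02  0.17] q [-0.61  0.07  1.79  0.    1.28 -1.84] F [ 4.6 -0.6 -1.5] Tz [-0.3  -0.96  0.  ]
```

View pics/c4.png

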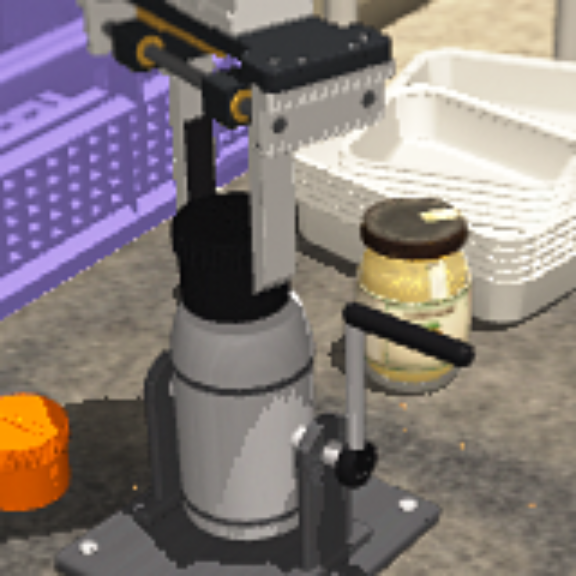

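The fingers hold the band (around 303,208) and the canister is upright. After a 6 mm lift the vertical force is only -1.5 N, so the cap is free. I'll lift it off.

```bash
python3 -m jog '[{"offset":[0,0,-0.1],"rot":[0,0,0],"gripper":50},{"offset":[0,0,-0.2],"rot":[0,0,0],"gripper":50},{"offset":[0,0,-0.25],"rot":[0,0,0],"gripper":50},{"offset":[0,0,-0.25],"rot":[0,0,0],"gripper":50},{"offset":[0,0,-0.25],"rot":[0,0,0],"gripper":50},{"offset":[0,0,-0.25],"rot":[0,0,0],"gripper":50},{"offset":[0,0,-0.25],"rot":[0,0,0],"gripper":50},{"offset":[0,0,-0.25],"rot":[0,0,0],"gripper":50},{"offset":[0,0,-0.2],"rot":[0,0,0],"gripper":50},{"offset":[0,0,-0.1],"rot":[0,0,0],"gripper":50}]'
python3 -m jog '[{"offset":[0,0,0],"rot":[0,0,0],"gripper":50},{"offset":[0,0,0],"rot":[0,0,0],"gripper":50},{"offset":[0,0,0],"rot":[0,0,0],"gripper":50},{"offset":[0,0,0],"rot":[0,0,0],"gripper":50},{"offset":[0,0,0],"rot":[0,0,0],"gripper":50},{"offset":[0,0,0],"rot":[0,0,0],"gripper":50},{"offset":[0,0,0],"rot":[0,0,0],"gripper":50},{"offset":[0,0,0],"rot":[0,0,0],"gripper":50},{"offset":[0,0,0],"rot":[0,0,0],"gripper":50},{"offset":[0,0,0],"rot":[0,0,0],"gripper":50}]'
python3 - <<'E'
from h import *
from cell import env
import cv2
plan(.5213,-.227,.1785)
f=env.grab_frame("scene")
cv2.imwrite("pics/c5.png",cv2.resize(f["frame"][110:300,220:410,::-1],(0,0),fx=3,fy=3))
E
```

```text
t: 18.15
position: [0.5211, -0.2271, 0.2715]
orientation: [0.539, 3.094, -0.001]
ft_force: [-0.1, -0.1, -0.7]
opening: 0.0591
finger_force: 60.0
t: 19.15
position: [0.5208, -0.2268, 0.2703]
orientation: [0.539, 3.095, 0.0]
ft_force: [-0.1, -0.5, -1.2]
opening: 0.0592
finger_force: 60.0
t 19.15 turn [ 0.   0.  14.5] off now [-0.01  0.    2.29] off after [-0.    0.01  2.29] q [-0.61  0.01  1.7   0.    1.43 -1.84] F [-0.1 -0.5 -1.2] Tz [-0.02 -0.02  0.02]
```

View pics/c5.png

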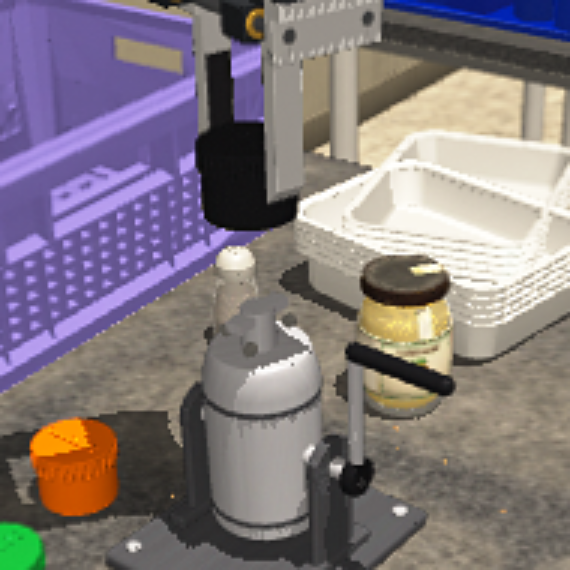

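The cap is off and held (around 303,167), about 9 cm above the exposed neck (307,215). The canister is upright and nothing else has moved. I'll hand it in.

```bash
python3 -c "
from cell import env
print(env.hand_in())"
```

```text
the job is handed in; nothing more can be done
None
```

I swung the canister to about 45°, paused, and brought it back upright. The cap opened anticlockwise on the first try, so I never tested clockwise. I handed in with the cap held still about 9 cm above the upright canister and the pepper shaker, jar and garlic not touched; the hand-in gave no verdict.

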